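# Find the rattling transport case and present it to the reader

## Robot

A 6-joint arm with a two-finger parallel gripper is mounted at the origin on a cart in front of the work surface, level with it; the furniture and walls round the work are solid. World frame = base frame: x ahead of the robot, y to its left, z up, the work surface at z = 0. Lengths are in m, angles in degrees, forces in N, time in s.
With the tool pointing down it reaches from about 0.3 to 0.75 m from the base axis. Payload 8.5 kg.
Tool frame: the origin (TCP) lies on the centre line of the jaws, within the pads' length; the fingertips stand 17 mm ahead of it and the grasp point (between the pads) lies 2 mm behind it (env.tip_extent is the distance from the TCP to the fingertips, in m); z points along the fingers, y is the direction in which the jaws open and shut (so a half turn about z gives the same grasp; the last joint's range is limited). The gripper opens to 85 mm and grips with 20 to 120 N. Pads are 22 mm wide; open, the fingers measure 114 mm over their backs; the gripper's body (76 mm by 85 mm) begins 54 mm behind the grasp point. The pads swing forward as they close: fully open they stand 13 mm farther back than shut.
Start: joints at [63.868, 21.807, 74.336, -0, 83.858, -12.336], TCP at [0.131, 0.534, 0.224] pointing down, gripper open.
Joint ranges: [-178.18, 178.18], [-50.72, 133.34], [12.68, 142.11], [-81.47, 261.47], [9.98, 163.14], [-165.26, 165.26]. Speed limits (degrees/s): [136.94, 136.94, 180, 180, 180, 180].

## Interface

Orientations are given as a 3x3 rotation matrix whose columns are the frame's x, y, z axes.
In Python, from rig import telemetry, get_image, camera_params, close_job, env gives the robot as it stands.
- The arm moves only by the tool apply_moves, never from a script. Its argument "motion" is a list of rows, each an object of numbers: "tx", "ty", "tz": the shift along the tool's x, y, z in cm; "turn": the turn about the tool's z in degrees; "jaw": the gripper's target within -1 to 1 (fully open at 1, half-way at 0, shut at -1). In form: [{"tx": .., "ty": .., "tz": .., "turn": .., "jaw": ..}, ...]. A call has 1 to 5 rows; each row is the pose to reach, as a shift and turn from the pose measured when the call began, along the tool's axes at that moment; what a row does not reach only later rows make up. A row lasts 1/12 s, in which the tool goes at most 41.7 mm and 7.16 degrees, less where a joint would pass 70% of its speed; a pose out of reach is approached as far as the arm can. A call with a gripper value outside its range is refused whole. The fingers move at their own pace and stop on an object; "squeeze" is the grip in N (left out, the last holds). Time passes only in rows, so rows that repeat a pose let the fingers close. It gives the time, the measured TCP pose, the force and the opening at its end, in the units of the state.
- telemetry.observe(): the state, without advancing time (a new reading comes with each control period).
- get_image(name): name is "side" or "top"; returns (picture, depth): 384x512x3 uint8, red, green, blue; 384x512 float32, m along the optical axis (not along the pixel's ray), 0 where there is no reading.
- camera_params(name): a dict with "fx", "fy", "cx", "cy" (pixels), "D" ([k1, k2, p1, p2, k3] as OpenCV has them; the pictures are not rectified), "rvec" (rotation vector, rad) and "tvec" (3), from world to camera coordinates, as OpenCV has them. Camera axes: x right, y down, z forward; pixel columns grow to the right and rows downward; lengths in m; the calibration is good to about 2 mm. A picture is of the moment at which its call begins. camera_params takes no time and is no camera call.
- close_job(): hands the job in, once; it reports no verdict.
The state is a dict: "time_s": time; "q": joint angles; "qvel": joint speeds; "joint_efforts": joint torques, N m; "position": TCP position; "tool_rot": TCP orientation; "ft_force": force on the tool from outside, world axes, zero at the start; "wrist_torque": the same for the moment, N m; "grip_width": finger opening in m.
Only numpy, scipy, OpenCV 4.12 (cv2) and the standard library are available. Lean on these libraries where they do the work, as an engineer would, in place of code of your own. Each camera call takes 0.05 s, during which the arm holds its last target. There are 200 camera calls.

## Task

One of the three closed transport cases has a loose part in it; they look alike, so lift the cases and shake them until you know which one rattles. Leave the quiet cases standing flat where they stood, and present the rattling one forward to the bench reader: hold it level above the middle of the reader's window, clear of it, and finish like that, still holding it motionless in the gripper.

Things in the scene. Friction and masses are not known exactly. Their poses are not given: they have to be found in the camera images.
- case_a: a closed grey case with an aluminium-coloured lid, 110 mm long (its x axis), 50 mm wide (its y axis), 46 mm high, with latches at its short ends; the flat long sides are free to grip. Origin at the centre of its underside, z up; it stands flat on the bench. All three cases weigh 0.37 to 0.43 kg, so weight does not tell which has the loose part
- case_b: a second case, same size, look and frame as case_a. In one of the three, not always in the same place in the row, a loose 34 mm steel ball of 0.2 kg rolls freely along the inside, up to 34 mm either way from the middle, and knocks on the end walls; in the other two nothing moves and the weight is central
- case_c: a third case, same size, look and frame as case_a. The three stand side by side in a row across the bench, in any order, their long axes pointing roughly away from the robot
- reader: the bench code reader, a low grey housing fixed behind the row of cases, 80 mm (its x axis) by 90 mm (its y axis), a black window in its top 38 mm above the bench. Origin at the centre of its underside, z up. It reads a case held level (10 degrees), any heading, underside 20 to 150 mm above the window, its middle within 40 mm of the housing's seen from above

How it is judged:
By the outcome, as a careful person would: the job done as asked, in the order asked, and still so for the second after the job is handed in, while the arm keeps its last pose, push and grip.
It also fails if it takes over 72 s, if anything falls off the work surface, if the arm or the gripper's body presses on something with over 40 N, if the wrist force passes 120 N, or if a joint passes its speed limit or range.

## Working session

There is one attempt and no reset: what is moved stays moved. The work goes in short steps, Python scripts to look and compute and a tool call to move; the robot and the scene stay as the last step left them, time stands still between calls to the robot, and variables do not carry over. Pictures are saved under pics/ and viewed, about 8 in all and at most 12, crops included, and the job is handed in when it is done.

Besides the shell and the picture viewer there is one more tool, called as a command line: name --argument value ..., lists and objects as JSON in quotes. apply_moves: Moves the arm, as the interface text tells. Its arguments: {"type":"object","properties":{"motion":{"type":"array"},"squeeze":{"type":"number"}},"required":["motion"]}

```bash
mkdir -p pics; ls; python3 - <<'E'
from rig import telemetry,get_image,camera_params,env
import cv2,numpy as np
for n in("top","side"):
    im,d=get_image(n);np.save(n+"_d.npy",d);cv2.imwrite(f"pics/{n}0.png",im[:,:,::-1])
    p=camera_params(n);R=cv2.Rodrigues(np.array(p["rvec"]))[0];print(n,p["fx"],p["D"],-R.T@np.array(p["tvec"]).ravel(),R[2])
s=telemetry.observe();print(s["time_s"],s["tool_rot"],s["grip_width"],env.tip_extent)
E
```

```text
pics
top 403.8838682639924 [0.04365057 0.         0.         0.         0.        ] [0.37089408 0.09588432 0.85154491] [ 2.51741246e-01  6.08233915e-04 -9.67794387e-01]
side 427.760976923212 [-0.00597853  0.          0.          0.          0.        ] [0.48812377 0.71055165 0.61497538] [ 0.11259574 -0.72931734 -0.67484696]
0.1 [[-9.71146785e-01  2.38481810e-01 -5.90479830e-04]
 [ 2.38482356e-01  9.71146140e-01 -1.15817745e-03]
 [ 2.97237952e-04 -1.26557933e-03 -9.99999155e-01]] 0.08534619964993144 0.017
```

View pics/top0.png

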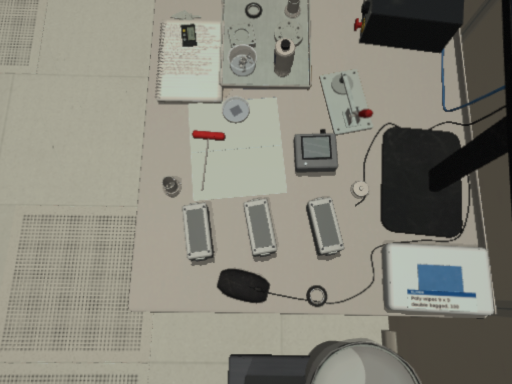

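View pics/side0.png

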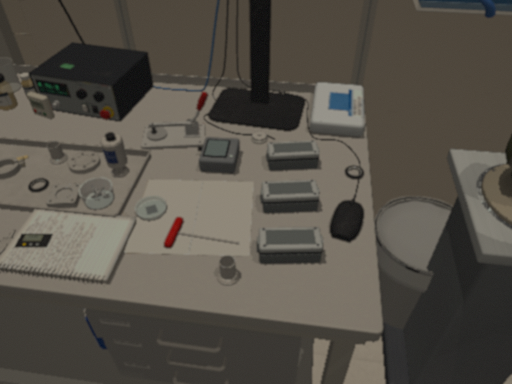

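The top view shows the three cases at about (198,231), (260,227) and (325,226), and the reader at (316,152). The monitor stand is off to the right.

```bash
cat > h.py <<'E'
import cv2,numpy as np
from rig import telemetry,get_image,camera_params
def cloud(n,d):
    p=camera_params(n);K=np.array([[p["fx"],0,p["cx"]],[0,p["fy"],p["cy"]],[0,0,1]])
    R=cv2.Rodrigues(np.array(p["rvec"]))[0];t=np.array(p["tvec"]).ravel()
    v,u=np.mgrid[:384,:512];uv=np.stack([u,v],-1).reshape(-1,1,2).astype(float)
    n_=cv2.undistortPoints(uv,K,np.array(p["D"])).reshape(384,512,2)
    c=np.dstack([n_*d[...,None],d]);return (c-t)@R
def blobs(n,d,lo,hi,amin=100):
    W=cloud(n,d);m=((W[...,2]>lo)&(W[...,2]<hi)&(d>0)).astype(np.uint8)
    k,l,st,c=cv2.connectedComponentsWithStats(m)
    for i in range(1,k):
        if st[i,4]<amin: continue
        P=W[l==i];(cx,cy),sz,a=r=cv2.minAreaRect((P[:,:2]*1000).astype(np.float32))
        b=cv2.boxPoints(r);e=max((b[1]-b[0],b[2]-b[1]),key=np.linalg.norm)
        print(n,c[i].round(),st[i,4],"ctr",round(cx),round(cy),"size",np.round(sz),"long axis deg",round(np.degrees(np.arctan2(e[1],e[0]))%180,1),"z",P[:,2].mean().round(4))
E
python3 - <<'E'
from h import *
for n in("top","side"): blobs(n,np.load(n+"_d.npy"),.03,.06)
W=cloud("top",np.load("top_d.npy"));print("bench z",W[200,230],W[290,200])
W=cloud("side",np.load("side_d.npy"))
m=(W[...,2]>.1)&(W[...,0]<.8)&(W[...,0]>.25)&(abs(W[...,1])<.45);print(W[m].min(0),W[m].max(0))
E
```

```text
top [491.  44.] 808 ctr 935 -428 size [233.  12.] long axis deg 1.9 z 0.0451
top [398.  36.] 869 ctr 951 -225 size [212.  58.] long axis deg 64.9 z 0.0449
top [242.  56.] 206 ctr 897 129 size [66. 64.] long axis deg 1.6 z 0.0363
top [282.  65.] 130 ctr 876 37 size [44. 20.] long axis deg 86.7 z 0.0459
top [349.  98.] 309 ctr 803 -111 size [118.  23.] long axis deg 7.9 z 0.0434
top [499.  99.] 140 ctr 797 -429 size [41.  4.] long axis deg 0.5 z 0.0458
top [316. 151.] 1464 ctr 676 -34 size [80. 90.] long axis deg 93.1 z 0.0377
top [507. 173.] 152 ctr 621 -428 size [  4. 105.] long axis deg 179.1 z 0.0362
top [436. 179.] 180 ctr 617 -279 size [50. 18.] long axis deg 15.6 z 0.0453
top [325. 226.] 1379 ctr 514 -49 size [116.  50.] long axis deg 12.1 z 0.046
top [260. 227.] 1351 ctr 509 84 size [116.  50.] long axis deg 11.4 z 0.0462
top [197. 231.] 1379 ctr 498 211 size [115.  50.] long axis deg 9.3 z 0.0464
top [438. 279.] 6953 ctr 414 -269 size [203. 131.] long axis deg 88.6 z 0.0399
top [241. 284.] 119 ctr 396 122 size [37. 32.] long axis deg 79.4 z 0.0311
side [30. 52.] 485 ctr 1340 -
[... 1051 characters left out ...]
0.037
side [ 54. 147.] 144 ctr 1048 12 size [27. 31.] long axis deg 104.3 z 0.0382
side [293. 150.] 929 ctr 515 -48 size [115.  53.] long axis deg 12.2 z 0.0436
side [117. 161.] 238 ctr 882 48 size [44. 22.] long axis deg 35.2 z 0.0458
side [ 96. 189.] 290 ctr 898 129 size [65. 67.] long axis deg 113.9 z 0.0356
side [290. 191.] 1235 ctr 511 85 size [116.  53.] long axis deg 12.4 z 0.0439
side [290. 240.] 1656 ctr 499 213 size [115.  51.] long axis deg 10.0 z 0.0444
side [227. 263.] 162 ctr 600 277 size [26. 28.] long axis deg 117.7 z 0.0373
bench z [0.57187316 0.14863869 0.00179084] [0.38267192 0.20396056 0.00120759]
[ 0.25015907 -0.43641832  0.10000682] [ 0.79996226 -0.11389799  0.28001445]
```

apply_moves --motion '[{"tx":-3.6,"ty":-1.9,"jaw":1},{"tx":-7.2,"ty":-3.8,"jaw":1},{"tx":-10.8,"ty":-5.7,"jaw":1},{"tx":-14.4,"ty":-7.5,"jaw":1},{"tx":-18,"ty":-9.4,"jaw":1}]' --squeeze 80

```text
invalid input
```

apply_moves --motion '[{"tx":-3.6,"ty":-1.9,"jaw":1},{"tx":-7.2,"ty":-3.8,"jaw":1},{"tx":-10.8,"ty":-5.7,"jaw":1},{"tx":-14.4,"ty":-7.5,"jaw":1},{"tx":-18,"ty":-9.4,"jaw":1}]'

```text
invalid input
```

apply_moves --motion '[{"tx":-3.6,"ty":-1.9,"turn":-5,"jaw":1},{"tx":-7.4,"ty":-3.7,"turn":-10,"jaw":1},{"tx":-7.4,"ty":-3.7,"turn":-16,"jaw":1},{"tx":-7.4,"ty":-3.7,"turn":-23,"jaw":1},{"tx":-7.4,"ty":-3.7,"turn":-23,"jaw":1}]'

```text
invalid input
```

```bash
cat >> h.py <<'E'
def rel(x,y,z,hd):
    "shift (cm, tool axes) and turn to put TCP at x,y,z (m) with tool y at heading hd (deg)"
    s=telemetry.observe();R=np.array(s["tool_rot"]);d=np.array([x,y,z])-s["position"]
    h=np.degrees(np.arctan2(R[1,1],R[0,1]));t=-((hd-h+90)%180-90)
    print("t",s["time_s"],"pos",np.round(s["position"],4),"head",round(h,1),"move",np.round(R.T@d*100,2),"turn",round(t,1),"F",np.round(s["ft_force"],2),"M",np.round(s["wrist_torque"],3),"w",round(s["grip_width"],4),"q",np.round(s["q"],0))
E
python3 - <<'E'
from h import *
rel(.499,.212,.028,99.7)
d=np.load("side_d.npy");W=cloud("side",d)
m=(W[...,2]>.06)&(W[...,0]<.85)&(W[...,0]>.25)&(W[...,1]>-.35)
for x in np.arange(.25,.85,.1):
    k=m&(W[...,0]>x)&(W[...,0]<x+.1)
    if k.any():print(round(x,2),W[k].max(0).round(3))
E
```

```text
t 0.1 pos [0.131  0.5339 0.2234] head 76.2 move [-43.42 -22.46  19.55] turn -23.5 F [ 0.54 -0.12 -0.13] M [-0.03   0.013  0.003] w 0.0853 q [ 64.  22.  74.   0.  84. -12.]
0.25 [ 0.268 -0.324  0.275]
0.45 [0.488 0.711 0.615]
0.55 [ 0.647 -0.271  0.28 ]
0.65 [ 0.75  -0.112  0.249]
0.75 [ 0.77  -0.115  0.168]
```

All five fields are probably required in each row.

apply_moves --motion '[{"tx":-3.6,"ty":-1.9,"tz":0,"turn":0,"jaw":1},{"tx":-7.2,"ty":-3.8,"tz":0,"turn":0,"jaw":1},{"tx":-10.8,"ty":-5.7,"tz":0,"turn":0,"jaw":1},{"tx":-14.4,"ty":-7.5,"tz":0,"turn":0,"jaw":1},{"tx":-18,"ty":-9.4,"tz":0,"turn":0,"jaw":1}]' --squeeze 80

```text
time_s: 0.52
position: [0.2843, 0.3982, 0.2233]
tool_rot: [[-0.971, 0.238, -0.001], [0.238, 0.971, -0.001], [0.001, -0.002, -1.0]]
ft_force: [0.1, 0.7, -0.1]
grip_width: 0.0852
```

apply_moves --motion '[{"tx":-3.6,"ty":-1.9,"tz":0,"turn":0,"jaw":1},{"tx":-7.2,"ty":-3.8,"tz":0,"turn":0,"jaw":1},{"tx":-10.8,"ty":-5.7,"tz":0,"turn":0,"jaw":1},{"tx":-14.4,"ty":-7.5,"tz":0,"turn":0,"jaw":1},{"tx":-18,"ty":-9.4,"tz":0,"turn":0,"jaw":1}]'

```text
time_s: 0.93
position: [0.4379, 0.2624, 0.2231]
tool_rot: [[-0.971, 0.238, -0.001], [0.238, 0.971, -0.002], [0.001, -0.002, -1.0]]
ft_force: [1.6, 2.0, -0.0]
grip_width: 0.0849
```

apply_moves --motion '[{"tx":-3.6,"ty":-1.9,"tz":2,"turn":-5,"jaw":1},{"tx":-8.5,"ty":-4.2,"tz":4,"turn":-10,"jaw":1},{"tx":-8.5,"ty":-4.2,"tz":7,"turn":-16,"jaw":1},{"tx":-8.5,"ty":-4.2,"tz":10,"turn":-23,"jaw":1},{"tx":-8.5,"ty":-4.2,"tz":10,"turn":-23,"jaw":1}]'

```text
time_s: 1.35
position: [0.5081, 0.1996, 0.1174]
tool_rot: [[-0.987, -0.162, -0.013], [-0.162, 0.987, -0.003], [0.013, -0.001, -1.0]]
ft_force: [-0.4, -0.4, -1.5]
grip_width: 0.0854
```

```bash
python3 -c "
from h import *
rel(.499,.212,.028,99.7)"
```

```text
t 1.35 pos [0.5081 0.1996 0.1174] head 99.3 move [0.58 1.38 8.94] turn -0.4 F [-0.45 -0.37 -1.46] M [-0.007  0.003 -0.038] w 0.0854 q [  9.  27.  84.  -0.  69. -90.]
```

apply_moves --motion '[{"tx":0.6,"ty":1.4,"tz":0,"turn":0,"jaw":1},{"tx":0.6,"ty":1.4,"tz":2,"turn":0,"jaw":1},{"tx":0.6,"ty":1.4,"tz":4,"turn":0,"jaw":1},{"tx":0.6,"ty":1.4,"tz":4,"turn":0,"jaw":1},{"tx":0.6,"ty":1.4,"tz":4,"turn":0,"jaw":1}]'

```text
time_s: 1.77
position: [0.499, 0.2136, 0.0789]
tool_rot: [[-0.987, -0.162, -0.012], [-0.162, 0.987, -0.003], [0.012, -0.001, -1.0]]
ft_force: [0.4, -0.1, 0.2]
grip_width: 0.0851
```

```bash
python3 -c "
from h import *
rel(.499,.212,.028,99.7)"
```

```text
t 1.7667 pos [0.499  0.2136 0.0789] head 99.3 move [-0.04 -0.15  5.09] turn -0.4 F [ 0.37 -0.11  0.19] M [-0.052  0.001 -0.028] w 0.0851 q [ 11.  30.  87.  -0.  64. -89.]
```

apply_moves --motion '[{"tx":0,"ty":-0.15,"tz":2,"turn":0,"jaw":1},{"tx":0,"ty":-0.15,"tz":4,"turn":0,"jaw":1},{"tx":0,"ty":-0.15,"tz":5,"turn":0,"jaw":1},{"tx":0,"ty":-0.15,"tz":5,"turn":0,"jaw":1},{"tx":0,"ty":-0.15,"tz":5,"turn":0,"jaw":1}]'

```text
time_s: 2.18
position: [0.4991, 0.2124, 0.0301]
tool_rot: [[-0.987, -0.161, -0.011], [-0.161, 0.987, -0.003], [0.011, -0.001, -1.0]]
ft_force: [0.1, 0.2, 0.7]
grip_width: 0.0856
```

apply_moves --motion '[{"tx":0,"ty":0,"tz":0,"turn":0,"jaw":-1},{"tx":0,"ty":0,"tz":0,"turn":0,"jaw":-1},{"tx":0,"ty":0,"tz":0,"turn":0,"jaw":-1},{"tx":0,"ty":0,"tz":0,"turn":0,"jaw":-1},{"tx":0,"ty":0,"tz":0,"turn":0,"jaw":-1}]'

```text
time_s: 2.6
position: [0.4997, 0.2123, 0.032]
tool_rot: [[-0.987, -0.161, -0.008], [-0.161, 0.987, -0.003], [0.009, -0.001, -1.0]]
ft_force: [-3.4, -2.7, 13.7]
grip_width: 0.0469
```

apply_moves --motion '[{"tx":0,"ty":0,"tz":0,"turn":0,"jaw":-1},{"tx":0,"ty":0,"tz":0,"turn":0,"jaw":-1},{"tx":0,"ty":0,"tz":0,"turn":0,"jaw":-1},{"tx":0,"ty":0,"tz":0,"turn":0,"jaw":-1}]'

```text
time_s: 2.93
position: [0.4997, 0.2123, 0.0321]
tool_rot: [[-0.987, -0.161, -0.008], [-0.161, 0.987, -0.003], [0.009, -0.001, -1.0]]
ft_force: [-0.3, -1.3, 1.7]
grip_width: 0.0464
```

```bash
python3 -c "
from h import *
rel(.499,.212,.028,99.7)"
```

```text
t 2.9333 pos [0.4997 0.2123 0.0321] head 99.3 move [ 0.08 -0.02  0.41] turn -0.4 F [-0.33 -1.26  1.74] M [-0.02   0.141 -0.047] w 0.0464 q [ 11.  34.  90.  -0.  57. -89.]
```

apply_moves --motion '[{"tx":0,"ty":0,"tz":-1.5,"turn":0,"jaw":-1},{"tx":0,"ty":0,"tz":-3,"turn":0,"jaw":-1},{"tx":0,"ty":0,"tz":-5,"turn":0,"jaw":-1},{"tx":0,"ty":0,"tz":-7,"turn":0,"jaw":-1},{"tx":0,"ty":0,"tz":-7,"turn":0,"jaw":-1}]'

```text
time_s: 3.35
position: [0.5018, 0.2129, 0.105]
tool_rot: [[-0.987, -0.161, -0.003], [-0.161, 0.987, -0.002], [0.003, -0.001, -1.0]]
ft_force: [0.2, 0.5, -3.8]
grip_width: 0.0465
```

apply_moves --motion '[{"tx":0,"ty":0,"tz":0,"turn":0,"jaw":-1},{"tx":0,"ty":0,"tz":0,"turn":0,"jaw":-1}]'

```text
time_s: 3.52
position: [0.5014, 0.2128, 0.104]
tool_rot: [[-0.987, -0.161, -0.004], [-0.161, 0.987, -0.002], [0.004, -0.001, -1.0]]
ft_force: [0.2, 0.6, -4.2]
grip_width: 0.0466
```

```bash
cat >> h.py <<'E'
def st():
    s=telemetry.observe();R=np.array(s["tool_rot"])
    print("t",round(s["time_s"],2),"pos",np.round(s["position"],4),"tilt",np.round(R[:2,2],3),"Ftool",np.round(R.T@s["ft_force"],2),"Mtool",np.round(R.T@s["wrist_torque"],3),"w",round(s["grip_width"],4))
E
python3 -c "
from h import *
st()
im,d=get_image('side');blobs('side',d,.06,.14);cv2.imwrite('pics/side1.png',im[:,:,::-1])
st()"
```

```text
t 3.52 pos [0.5014 0.2128 0.104 ] tilt [-0.004 -0.002] Ftool [-0.35  0.52  4.16] Mtool [ 0.019 -0.029  0.028] w 0.0466
side [115.  56.] 12176 ctr 1010 -284 size [816. 304.] long axis deg 0.2 z 0.1019
side [470.  59.] 2363 ctr 76 -430 size [232.  14.] long axis deg 0.4 z 0.0994
side [ 5. 71.] 308 ctr 1311 -247 size [ 37. 163.] long axis deg 122.3 z 0.0729
side [201. 103.] 167 ctr 735 -119 size [35. 14.] long axis deg 11.1 z 0.0987
side [113. 145.] 496 ctr 887 42 size [45. 38.] long axis deg 35.4 z 0.0843
side [290. 220.] 2359 ctr 501 220 size [116.  63.] long axis deg 10.6 z 0.1074
t 3.57 pos [0.5012 0.2128 0.1037] tilt [-0.005 -0.002] Ftool [-0.15  0.18  4.07] Mtool [ 0.019 -0.021  0.012] w 0.0462
```

View pics/side1.png

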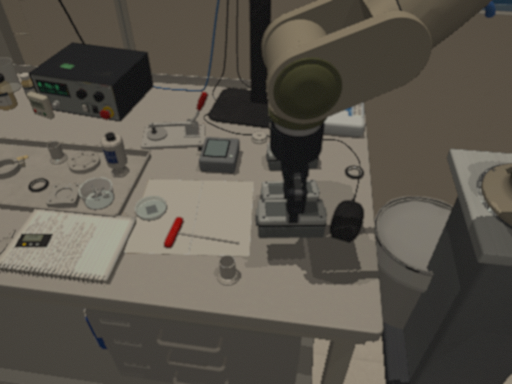

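The side view shows the left case lifted and level in the gripper at about (290,212). Next I shake it along its long axis.

apply_moves --motion '[{"tx":3,"ty":0,"tz":0,"turn":0,"jaw":-1},{"tx":6,"ty":0,"tz":0,"turn":0,"jaw":-1},{"tx":6,"ty":0,"tz":0,"turn":0,"jaw":-1}]'

```text
time_s: 3.82
position: [0.4359, 0.2024, 0.1021]
tool_rot: [[-0.987, -0.162, -0.014], [-0.162, 0.987, -0.004], [0.014, -0.001, -1.0]]
ft_force: [-0.1, 0.4, -3.7]
grip_width: 0.0467
```

```bash
python3 -c "
from h import *
st()"
```

```text
t 3.82 pos [0.4359 0.2024 0.1021] tilt [-0.014 -0.004] Ftool [-0.04  0.44  3.69] Mtool [-0.047  0.019 -0.018] w 0.0467
```

apply_moves --motion '[{"tx":-3,"ty":0,"tz":0,"turn":0,"jaw":-1},{"tx":-6,"ty":0,"tz":0,"turn":0,"jaw":-1},{"tx":-6,"ty":0,"tz":0,"turn":0,"jaw":-1}]'

```text
time_s: 4.07
position: [0.4991, 0.2124, 0.1002]
tool_rot: [[-0.987, -0.161, -0.011], [-0.161, 0.987, -0.003], [0.012, -0.001, -1.0]]
ft_force: [-0.7, -0.8, -4.4]
grip_width: 0.0465
```

```bash
python3 -c "
from h import *
st()"
```

```text
t 4.07 pos [0.4991 0.2124 0.1002] tilt [-0.011 -0.003] Ftool [ 0.75 -0.69  4.39] Mtool [ 0.033 -0.081 -0.066] w 0.0465
```

apply_moves --motion '[{"tx":4,"ty":0,"tz":0,"turn":0,"jaw":-1},{"tx":0,"ty":0,"tz":0,"turn":0,"jaw":-1},{"tx":4,"ty":0,"tz":0,"turn":0,"jaw":-1},{"tx":0,"ty":0,"tz":0,"turn":0,"jaw":-1}]'

```text
time_s: 4.4
position: [0.4634, 0.2068, 0.0841]
tool_rot: [[-0.983, -0.163, -0.079], [-0.163, 0.987, -0.016], [0.08, -0.003, -0.997]]
ft_force: [-16.3, -1.4, -16.7]
grip_width: 0.0463
```

```bash
python3 -c "
from h import *
st()"
```

```text
t 4.4 pos [0.4634 0.2068 0.0841] tilt [-0.079 -0.016] Ftool [14.88  1.32 17.97] Mtool [-0.029  1.367 -0.016] w 0.0463
```

apply_moves --motion '[{"tx":0,"ty":0,"tz":0,"turn":0,"jaw":-1},{"tx":0,"ty":0,"tz":0,"turn":0,"jaw":-1}]'

```text
time_s: 4.57
position: [0.4587, 0.206, 0.0802]
tool_rot: [[-0.982, -0.163, -0.091], [-0.162, 0.987, -0.018], [0.093, -0.003, -0.996]]
ft_force: [-0.7, -0.3, -4.4]
grip_width: 0.046
```

```bash
python3 -c "
from h import *
st()"
```

```text
t 4.57 pos [0.4587 0.206  0.0802] tilt [-0.091 -0.018] Ftool [ 0.35 -0.17  4.41] Mtool [-0.075 -0.014 -0.051] w 0.046
```

apply_moves --motion '[{"tx":0,"ty":0,"tz":0,"turn":0,"jaw":-1},{"tx":0,"ty":0,"tz":0,"turn":0,"jaw":-1}]'

```text
time_s: 4.73
position: [0.4592, 0.2061, 0.0799]
tool_rot: [[-0.982, -0.163, -0.091], [-0.162, 0.987, -0.018], [0.093, -0.003, -0.996]]
ft_force: [0.4, -0.8, -4.5]
grip_width: 0.0463
```

```bash
python3 -c "
from h import *
st()"
```

```text
t 4.73 pos [0.4592 0.2061 0.0799] tilt [-0.091 -0.018] Ftool [-0.7  -0.8   4.48] Mtool [-0.003 -0.086  0.043] w 0.0463
```

```bash
cat >> h.py <<'E'
def avg(n=10):
    F=[];M=[]
    for i in range(n):
        get_image("top");s=telemetry.observe();R=np.array(s["tool_rot"]);F.append(R.T@s["ft_force"]);M.append(R.T@s["wrist_torque"])
    print("avg F",np.mean(F,0).round(2),"M",np.mean(M,0).round(4),"sd",np.std(M,0).round(3),"tilt",R[:2,2].round(3),"pos",np.round(s["position"],4),"t",s["time_s"])
E
python3 -c "
from h import *
avg()"
```

```text
avg F [-0.48 -0.03  3.52] M [-0.0077 -0.091   0.0123] sd [0.034 0.037 0.039] tilt [-0.091 -0.018] pos [0.4589 0.206  0.0804] t 5.2333
```

apply_moves --motion '[{"tx":-4,"ty":0,"tz":-1,"turn":0,"jaw":-1},{"tx":0,"ty":0,"tz":-2,"turn":0,"jaw":-1},{"tx":-4,"ty":0,"tz":-2,"turn":0,"jaw":-1},{"tx":0,"ty":0,"tz":-2,"turn":0,"jaw":-1}]'

```text
time_s: 5.57
position: [0.4696, 0.2069, 0.0925]
tool_rot: [[-0.982, -0.161, -0.095], [-0.16, 0.987, -0.019], [0.096, -0.003, -0.995]]
ft_force: [1.3, -2.8, -2.8]
grip_width: 0.0459
```

apply_moves --motion '[{"tx":0,"ty":0,"tz":0,"turn":0,"jaw":-1},{"tx":0,"ty":0,"tz":0,"turn":0,"jaw":-1}]'

```text
time_s: 5.73
position: [0.4687, 0.2066, 0.0905]
tool_rot: [[-0.982, -0.161, -0.099], [-0.16, 0.987, -0.02], [0.101, -0.003, -0.995]]
ft_force: [0.8, 0.1, -3.3]
grip_width: 0.0461
```

```bash
python3 -c "
from h import *
st();avg()"
```

```text
t 5.73 pos [0.4687 0.2066 0.0905] tilt [-0.099 -0.02 ] Ftool [-1.09 -0.02  3.23] Mtool [ 0.039 -0.239  0.014] w 0.0461
avg F [-0.26 -0.05  3.71] M [ 0.0107 -0.1193 -0.0059] sd [0.034 0.035 0.057] tilt [-0.094 -0.019] pos [0.4697 0.2069 0.0928] t 6.2333
```

apply_moves --motion '[{"tx":4,"ty":0,"tz":0,"turn":0,"jaw":-1}]'

```text
time_s: 6.32
position: [0.4357, 0.2008, 0.0964]
tool_rot: [[-0.983, -0.16, -0.087], [-0.159, 0.987, -0.017], [0.089, -0.003, -0.996]]
ft_force: [-1.1, -0.5, -3.3]
grip_width: 0.046
```

apply_moves --motion '[{"tx":0,"ty":0,"tz":0,"turn":0,"jaw":-1},{"tx":0,"ty":0,"tz":0,"turn":0,"jaw":-1}]'

```text
time_s: 6.48
position: [0.4344, 0.2007, 0.0965]
tool_rot: [[-0.983, -0.16, -0.088], [-0.159, 0.987, -0.018], [0.09, -0.003, -0.996]]
ft_force: [0.9, -0.5, -3.2]
grip_width: 0.0466
```

apply_moves --motion '[{"tx":-4,"ty":0,"tz":0,"turn":0,"jaw":-1}]'

```text
time_s: 6.57
position: [0.468, 0.2067, 0.093]
tool_rot: [[-0.982, -0.162, -0.096], [-0.161, 0.987, -0.019], [0.098, -0.003, -0.995]]
ft_force: [-0.6, 0.8, -4.1]
grip_width: 0.0458
```

apply_moves --motion '[{"tx":0,"ty":0,"tz":0,"turn":0,"jaw":-1},{"tx":0,"ty":0,"tz":0,"turn":0,"jaw":-1}]'

```text
time_s: 6.73
position: [0.4695, 0.2068, 0.0929]
tool_rot: [[-0.982, -0.161, -0.095], [-0.16, 0.987, -0.019], [0.097, -0.003, -0.995]]
ft_force: [-0.3, 0.1, -4.6]
grip_width: 0.0462
```

apply_moves --motion '[{"tx":0,"ty":0,"tz":-4,"turn":0,"jaw":-1}]'

```text
time_s: 6.82
position: [0.4702, 0.2069, 0.1275]
tool_rot: [[-0.981, -0.161, -0.108], [-0.16, 0.987, -0.021], [0.11, -0.003, -0.994]]
ft_force: [0.3, -0.1, -5.6]
grip_width: 0.0464
```

apply_moves --motion '[{"tx":0,"ty":0,"tz":0,"turn":0,"jaw":-1},{"tx":0,"ty":0,"tz":0,"turn":0,"jaw":-1}]'

```text
time_s: 6.98
position: [0.4709, 0.207, 0.1285]
tool_rot: [[-0.981, -0.161, -0.105], [-0.16, 0.987, -0.021], [0.107, -0.003, -0.994]]
ft_force: [0.2, -0.3, -5.6]
grip_width: 0.0458
```

apply_moves --motion '[{"tx":-4,"ty":0,"tz":0,"turn":0,"jaw":-1},{"tx":0,"ty":0,"tz":0,"turn":0,"jaw":-1},{"tx":-4,"ty":0,"tz":0,"turn":0,"jaw":-1},{"tx":0,"ty":0,"tz":0,"turn":0,"jaw":-1}]'

```text
time_s: 7.32
position: [0.473, 0.2063, 0.1132]
tool_rot: [[-0.979, -0.159, -0.13], [-0.157, 0.987, -0.025], [0.132, -0.004, -0.991]]
ft_force: [2.2, -2.1, -4.0]
grip_width: 0.0461
```

apply_moves --motion '[{"tx":0,"ty":0,"tz":0,"turn":0,"jaw":-1},{"tx":0,"ty":0,"tz":0,"turn":0,"jaw":-1}]'

```text
time_s: 7.48
position: [0.4709, 0.2058, 0.1095]
tool_rot: [[-0.978, -0.159, -0.138], [-0.157, 0.987, -0.027], [0.14, -0.004, -0.99]]
ft_force: [0.3, -0.2, -4.6]
grip_width: 0.0457
```

apply_moves --motion '[{"tx":4,"ty":0,"tz":0,"turn":0,"jaw":-1},{"tx":0,"ty":0,"tz":0,"turn":0,"jaw":-1},{"tx":4,"ty":0,"tz":0,"turn":0,"jaw":-1}]'

```text
time_s: 7.73
position: [0.4372, 0.1994, 0.1051]
tool_rot: [[-0.976, -0.157, -0.149], [-0.155, 0.988, -0.029], [0.152, -0.005, -0.988]]
ft_force: [2.6, -1.3, -3.0]
grip_width: 0.0458
```

apply_moves --motion '[{"tx":0,"ty":0,"tz":0,"turn":0,"jaw":-1},{"tx":0,"ty":0,"tz":0,"turn":0,"jaw":-1}]'

```text
time_s: 7.9
position: [0.4369, 0.1993, 0.104]
tool_rot: [[-0.976, -0.157, -0.151], [-0.155, 0.988, -0.029], [0.154, -0.005, -0.988]]
ft_force: [-0.4, -0.5, -4.0]
grip_width: 0.046
```

apply_moves --motion '[{"tx":0,"ty":0,"tz":-2,"turn":0,"jaw":-1},{"tx":0,"ty":0,"tz":-4,"turn":0,"jaw":-1},{"tx":0,"ty":0,"tz":-6,"turn":0,"jaw":-1},{"tx":0,"ty":0,"tz":-6,"turn":0,"jaw":-1},{"tx":0,"ty":0,"tz":-6,"turn":0,"jaw":-1}]'

```text
time_s: 8.32
position: [0.4469, 0.2012, 0.1645]
tool_rot: [[-0.977, -0.157, -0.146], [-0.155, 0.988, -0.028], [0.149, -0.005, -0.989]]
ft_force: [-0.6, 0.2, -3.8]
grip_width: 0.0459
```

apply_moves --motion '[{"tx":0,"ty":0,"tz":4,"turn":0,"jaw":-1}]'

```text
time_s: 8.4
position: [0.4452, 0.2008, 0.1293]
tool_rot: [[-0.979, -0.157, -0.132], [-0.155, 0.988, -0.026], [0.134, -0.005, -0.991]]
ft_force: [2.9, -1.1, -3.3]
grip_width: 0.0462
```

apply_moves --motion '[{"tx":0,"ty":0,"tz":-1,"turn":0,"jaw":-1},{"tx":0,"ty":0,"tz":-2,"turn":0,"jaw":-1},{"tx":0,"ty":0,"tz":-3,"turn":0,"jaw":-1},{"tx":0,"ty":0,"tz":-4,"turn":0,"jaw":-1},{"tx":0,"ty":0,"tz":-4,"turn":0,"jaw":-1}]'

```text
time_s: 8.82
position: [0.451, 0.2019, 0.1696]
tool_rot: [[-0.979, -0.157, -0.129], [-0.155, 0.988, -0.025], [0.132, -0.004, -0.991]]
ft_force: [1.3, 0.3, -3.9]
grip_width: 0.0462
```

apply_moves --motion '[{"tx":3,"ty":0,"tz":3,"turn":0,"jaw":-1}]'

```text
time_s: 8.9
position: [0.4243, 0.1972, 0.1462]
tool_rot: [[-0.981, -0.156, -0.115], [-0.154, 0.988, -0.022], [0.118, -0.004, -0.993]]
ft_force: [0.9, -0.1, -4.8]
grip_width: 0.0461
```

apply_moves --motion '[{"tx":-1,"ty":0,"tz":-0.3,"turn":0,"jaw":-1},{"tx":-2,"ty":0,"tz":-0.6,"turn":0,"jaw":-1},{"tx":-3,"ty":0,"tz":-1,"turn":0,"jaw":-1},{"tx":-4,"ty":0,"tz":-1,"turn":0,"jaw":-1},{"tx":-4,"ty":0,"tz":-1,"turn":0,"jaw":-1}]'

```text
time_s: 9.32
position: [0.4659, 0.2036, 0.1503]
tool_rot: [[-0.981, -0.156, -0.115], [-0.154, 0.988, -0.022], [0.117, -0.004, -0.993]]
ft_force: [-1.2, -0.5, -3.7]
grip_width: 0.0459
```

apply_moves --motion '[{"tx":0,"ty":0,"tz":4,"turn":0,"jaw":-1}]'

```text
time_s: 9.4
position: [0.4655, 0.2035, 0.1148]
tool_rot: [[-0.983, -0.156, -0.102], [-0.154, 0.988, -0.02], [0.104, -0.004, -0.995]]
ft_force: [1.1, 0.3, -4.7]
grip_width: 0.046
```

apply_moves --motion '[{"tx":0,"ty":0,"tz":4,"turn":0,"jaw":-1}]'

```text
time_s: 9.48
position: [0.4615, 0.2028, 0.0741]
tool_rot: [[-0.983, -0.156, -0.099], [-0.154, 0.988, -0.019], [0.101, -0.004, -0.995]]
ft_force: [-0.1, -0.5, -5.0]
grip_width: 0.0464
```

apply_moves --motion '[{"tx":0,"ty":0,"tz":-1.5,"turn":0,"jaw":-1},{"tx":0,"ty":0,"tz":-4,"turn":0,"jaw":-1},{"tx":0,"ty":0,"tz":-7,"turn":0,"jaw":-1},{"tx":0,"ty":0,"tz":-9.5,"turn":0,"jaw":-1},{"tx":0,"ty":0,"tz":-9.5,"turn":0,"jaw":-1}]'

```text
time_s: 9.9
position: [0.4728, 0.205, 0.1725]
tool_rot: [[-0.984, -0.156, -0.091], [-0.155, 0.988, -0.018], [0.093, -0.004, -0.996]]
ft_force: [0.6, -0.7, -3.9]
grip_width: 0.0462
```

apply_moves --motion '[{"tx":0,"ty":0,"tz":4,"turn":0,"jaw":-1}]'

```text
time_s: 9.98
position: [0.4729, 0.2051, 0.1376]
tool_rot: [[-0.985, -0.156, -0.077], [-0.155, 0.988, -0.015], [0.078, -0.003, -0.997]]
ft_force: [-1.3, -0.4, -4.2]
grip_width: 0.0456
```

apply_moves --motion '[{"tx":0,"ty":0,"tz":4,"turn":0,"jaw":-1}]'

```text
time_s: 10.07
position: [0.4698, 0.2046, 0.0972]
tool_rot: [[-0.985, -0.156, -0.073], [-0.155, 0.988, -0.015], [0.075, -0.003, -0.997]]
ft_force: [0.6, 0.8, -5.7]
grip_width: 0.0462
```

apply_moves --motion '[{"tx":0,"ty":0,"tz":-1.5,"turn":0,"jaw":-1},{"tx":0,"ty":0,"tz":-4,"turn":0,"jaw":-1},{"tx":0,"ty":0,"tz":-7,"turn":0,"jaw":-1},{"tx":0,"ty":0,"tz":-9.5,"turn":0,"jaw":-1},{"tx":0,"ty":0,"tz":-9.5,"turn":0,"jaw":-1}]'

```text
time_s: 10.48
position: [0.4782, 0.2063, 0.1951]
tool_rot: [[-0.986, -0.156, -0.066], [-0.155, 0.988, -0.013], [0.068, -0.003, -0.998]]
ft_force: [-0.1, -0.1, -3.8]
grip_width: 0.0462
```

apply_moves --motion '[{"tx":0,"ty":0,"tz":4,"turn":0,"jaw":-1}]'

```text
time_s: 10.57
position: [0.4789, 0.2065, 0.1598]
tool_rot: [[-0.986, -0.156, -0.053], [-0.156, 0.988, -0.011], [0.054, -0.003, -0.999]]
ft_force: [0.8, -0.1, -5.1]
grip_width: 0.0456
```

apply_moves --motion '[{"tx":0,"ty":0,"tz":4,"turn":0,"jaw":-1}]'

```text
time_s: 10.65
position: [0.4765, 0.206, 0.1186]
tool_rot: [[-0.986, -0.156, -0.05], [-0.156, 0.988, -0.01], [0.051, -0.003, -0.999]]
ft_force: [0.3, -0.9, -5.3]
grip_width: 0.0461
```

apply_moves --motion '[{"tx":0,"ty":0,"tz":-1.5,"turn":0,"jaw":-1},{"tx":0,"ty":0,"tz":-4,"turn":0,"jaw":-1},{"tx":0,"ty":0,"tz":-6,"turn":0,"jaw":-1},{"tx":0,"ty":0,"tz":-8,"turn":0,"jaw":-1},{"tx":0,"ty":0,"tz":-8,"turn":0,"jaw":-1}]'

```text
time_s: 11.07
position: [0.4813, 0.2071, 0.1999]
tool_rot: [[-0.987, -0.156, -0.046], [-0.156, 0.988, -0.01], [0.047, -0.002, -0.999]]
ft_force: [1.5, 0.8, -3.2]
grip_width: 0.0461
```

apply_moves --motion '[{"tx":0,"ty":0,"tz":4,"turn":0,"jaw":-1}]'

```text
time_s: 11.15
position: [0.4826, 0.2073, 0.1639]
tool_rot: [[-0.987, -0.156, -0.033], [-0.156, 0.988, -0.007], [0.033, -0.002, -0.999]]
ft_force: [2.1, 0.5, -12.3]
grip_width: 0.046
```

apply_moves --motion '[{"tx":0,"ty":0,"tz":4,"turn":0,"jaw":-1}]'

```text
time_s: 11.23
position: [0.4807, 0.207, 0.122]
tool_rot: [[-0.987, -0.157, -0.031], [-0.156, 0.988, -0.007], [0.032, -0.002, -0.999]]
ft_force: [0.4, 0.5, -5.1]
grip_width: 0.0459
```

apply_moves --motion '[{"tx":0,"ty":0,"tz":-1,"turn":0,"jaw":-1},{"tx":0,"ty":0,"tz":-2.5,"turn":0,"jaw":-1},{"tx":0,"ty":0,"tz":-4,"turn":0,"jaw":-1},{"tx":0,"ty":0,"tz":-5,"turn":0,"jaw":-1},{"tx":0,"ty":0,"tz":-5,"turn":0,"jaw":-1}]'

```text
time_s: 11.65
position: [0.4829, 0.2075, 0.1744]
tool_rot: [[-0.987, -0.157, -0.028], [-0.157, 0.988, -0.006], [0.028, -0.002, -1.0]]
ft_force: [1.1, -0.5, -4.2]
grip_width: 0.0461
```

```bash
python3 -c "
from h import *
st();avg()
rel(.4997,.2123,.034,99.3)
_,d=get_image('side');np.save('s2.npy',d)"
```

```text
t 11.65 pos [0.4829 0.2075 0.1744] tilt [-0.028 -0.006] Ftool [-1.15 -0.68  4.17] Mtool [0.038 0.061 0.042] w 0.0461
avg F [-0.06  0.08  4.16] M [0.0284 0.0236 0.0127] sd [0.045 0.024 0.039] tilt [-0.032 -0.007] pos [0.4821 0.2073 0.1716] t 12.15
t 12.15 pos [0.4821 0.2073 0.1716] head 99.0 move [-2.26  0.25 13.7 ] turn -0.3 F [-0.34  0.48 -4.05] M [-0.004 -0.016 -0.041] w 0.0463 q [ 10.  23.  82.  -0.  77. -89.]
```

apply_moves --motion '[{"tx":0,"ty":0,"tz":4,"turn":0,"jaw":-1}]'

```text
time_s: 12.28
position: [0.4849, 0.2079, 0.1372]
tool_rot: [[-0.987, -0.157, -0.017], [-0.157, 0.988, -0.004], [0.018, -0.002, -1.0]]
ft_force: [2.2, 0.7, -11.1]
grip_width: 0.0458
```

apply_moves --motion '[{"tx":0,"ty":0,"tz":4,"turn":0,"jaw":-1}]'

```text
time_s: 12.37
position: [0.4848, 0.2078, 0.0971]
tool_rot: [[-0.988, -0.157, -0.014], [-0.157, 0.988, -0.004], [0.014, -0.002, -1.0]]
ft_force: [-0.3, -0.4, -5.6]
grip_width: 0.0462
```

apply_moves --motion '[{"tx":0,"ty":0,"tz":-1,"turn":0,"jaw":-1},{"tx":0,"ty":0,"tz":-2.5,"turn":0,"jaw":-1},{"tx":0,"ty":0,"tz":-4,"turn":0,"jaw":-1},{"tx":0,"ty":0,"tz":-4,"turn":0,"jaw":-1},{"tx":0,"ty":0,"tz":-4,"turn":0,"jaw":-1}]'

```text
time_s: 12.78
position: [0.486, 0.2082, 0.1392]
tool_rot: [[-0.988, -0.157, -0.01], [-0.157, 0.988, -0.003], [0.011, -0.002, -1.0]]
ft_force: [-0.3, -0.7, -3.8]
grip_width: 0.0458
```

apply_moves --motion '[{"tx":0,"ty":0,"tz":4,"turn":0,"jaw":-1}]'

```text
time_s: 12.87
position: [0.4895, 0.2089, 0.1051]
tool_rot: [[-0.988, -0.157, 0.004], [-0.157, 0.988, -0.001], [-0.004, -0.001, -1.0]]
ft_force: [4.4, 1.1, -12.3]
grip_width: 0.046
```

apply_moves --motion '[{"tx":0,"ty":0,"tz":-1,"turn":0,"jaw":-1},{"tx":0,"ty":0,"tz":-1,"turn":0,"jaw":-1},{"tx":0,"ty":0,"tz":-1,"turn":0,"jaw":-1}]'

```text
time_s: 13.12
position: [0.4899, 0.209, 0.1158]
tool_rot: [[-0.988, -0.157, 0.005], [-0.157, 0.988, -0.0], [-0.005, -0.001, -1.0]]
ft_force: [-0.0, -0.4, -4.2]
grip_width: 0.046
```

```bash
python3 -c "
from h import *
avg(6)"
```

```text
avg F [-0.33  0.14  4.2 ] M [-0.0009  0.0472 -0.0015] sd [0.023 0.01  0.019] tilt [ 0.004 -0.001] pos [0.4894 0.2089 0.1152] t 13.4167
```

apply_moves --motion '[{"tx":-3,"ty":0,"tz":0,"turn":0,"jaw":-1},{"tx":-6,"ty":0,"tz":0,"turn":0,"jaw":-1},{"tx":-6,"ty":0,"tz":0,"turn":0,"jaw":-1}]'

```text
time_s: 13.67
position: [0.5531, 0.2185, 0.1155]
tool_rot: [[-0.988, -0.156, 0.008], [-0.156, 0.988, 0.0], [-0.008, -0.001, -1.0]]
ft_force: [-0.7, -2.0, -3.4]
grip_width: 0.0461
```

```bash
python3 -c "
from h import *
avg(3);avg(3)"
```

```text
avg F [0.28 0.25 3.56] M [0.0226 0.0232 0.0095] sd [0.014 0.004 0.041] tilt [ 0.003 -0.001] pos [0.5482 0.2182 0.115 ] t 13.8167
avg F [0.65 0.31 3.89] M [-0.0021 -0.0105  0.0026] sd [0.022 0.02  0.016] tilt [ 0.003 -0.001] pos [0.5479 0.2183 0.1155] t 13.9667
```

apply_moves --motion '[{"tx":3,"ty":0,"tz":0,"turn":0,"jaw":-1},{"tx":6,"ty":0,"tz":0,"turn":0,"jaw":-1},{"tx":6,"ty":0,"tz":0,"turn":0,"jaw":-1}]'

```text
time_s: 14.22
position: [0.4826, 0.2084, 0.1149]
tool_rot: [[-0.987, -0.158, -0.003], [-0.158, 0.987, -0.002], [0.003, -0.001, -1.0]]
ft_force: [0.6, -0.1, -4.9]
grip_width: 0.0459
```

```bash
python3 -c "
from h import *
avg(3);avg(3)"
```

```text
avg F [-0.45 -0.19  4.32] M [-0.0011 -0.0133  0.0292] sd [0.015 0.043 0.05 ] tilt [ 0.005 -0.   ] pos [0.4888 0.2089 0.116 ] t 14.3667
avg F [-0.31  0.84  4.08] M [-0.0024 -0.0344  0.0309] sd [0.023 0.013 0.036] tilt [ 0.004 -0.   ] pos [0.4894 0.2089 0.1155] t 14.5167
```

apply_moves --motion '[{"tx":0,"ty":0,"tz":-1.5,"turn":0,"jaw":-1},{"tx":0,"ty":0,"tz":-4,"turn":0,"jaw":-1},{"tx":0,"ty":0,"tz":-6,"turn":0,"jaw":-1},{"tx":0,"ty":0,"tz":-8,"turn":0,"jaw":-1},{"tx":0,"ty":0,"tz":-8,"turn":0,"jaw":-1}]'

```text
time_s: 14.93
position: [0.4911, 0.2093, 0.1991]
tool_rot: [[-0.988, -0.157, 0.012], [-0.157, 0.988, 0.001], [-0.012, -0.001, -1.0]]
ft_force: [0.5, 0.1, -4.9]
grip_width: 0.0465
```

apply_moves --motion '[{"tx":0,"ty":0,"tz":4,"turn":0,"jaw":-1}]'

```text
time_s: 15.02
position: [0.4956, 0.2102, 0.1646]
tool_rot: [[-0.987, -0.157, 0.027], [-0.157, 0.988, 0.004], [-0.027, -0.001, -1.0]]
ft_force: [2.0, 0.6, -6.0]
grip_width: 0.0461
```

apply_moves --motion '[{"tx":0,"ty":0,"tz":0,"turn":0,"jaw":-1},{"tx":0,"ty":0,"tz":0,"turn":0,"jaw":-1}]'

```text
time_s: 15.18
position: [0.4953, 0.2101, 0.1637]
tool_rot: [[-0.987, -0.157, 0.024], [-0.157, 0.988, 0.003], [-0.024, -0.001, -1.0]]
ft_force: [-0.3, -0.2, -3.1]
grip_width: 0.046
```

apply_moves --motion '[{"tx":0,"ty":0,"tz":4,"turn":0,"jaw":-1}]'

```text
time_s: 15.27
position: [0.5007, 0.2112, 0.1302]
tool_rot: [[-0.987, -0.157, 0.038], [-0.157, 0.988, 0.006], [-0.039, -0.0, -0.999]]
ft_force: [4.9, 0.7, -5.5]
grip_width: 0.0461
```

apply_moves --motion '[{"tx":0,"ty":0,"tz":0,"turn":0,"jaw":-1},{"tx":0,"ty":0,"tz":0,"turn":0,"jaw":-1},{"tx":0,"ty":0,"tz":0,"turn":0,"jaw":-1},{"tx":0,"ty":0,"tz":0,"turn":0,"jaw":-1},{"tx":0,"ty":0,"tz":0,"turn":0,"jaw":-1}]'

```text
time_s: 15.68
position: [0.5012, 0.2113, 0.1317]
tool_rot: [[-0.987, -0.157, 0.041], [-0.157, 0.988, 0.006], [-0.041, -0.0, -0.999]]
ft_force: [0.3, -0.3, -4.2]
grip_width: 0.0464
```

```bash
python3 -c "
from h import *
avg(5);avg(5);avg(5);rel(.4997,.2123,.034,99.3)"
```

```text
avg F [0.02 0.26 3.88] M [ 0.0022 -0.0041  0.0227] sd [0.025 0.013 0.052] tilt [0.039 0.006] pos [0.5008 0.2112 0.1305] t 15.9333
avg F [-0.08  0.05  4.05] M [-0.0086 -0.0175  0.0005] sd [0.018 0.021 0.03 ] tilt [0.038 0.006] pos [0.5007 0.2111 0.1302] t 16.1833
avg F [ 0.17 -0.45  3.96] M [-0.0028 -0.0089 -0.0008] sd [0.021 0.02  0.034] tilt [0.038 0.006] pos [0.5007 0.2111 0.1302] t 16.4333
t 16.4333 pos [0.5007 0.2111 0.1302] head 99.1 move [0.46 0.13 9.61] turn -0.2 F [ 0.17 -0.43 -3.45] M [-0.032 -0.01   0.037] w 0.0461 q [ 10.  25.  86.  -0.  67. -89.]
```

apply_moves --motion '[{"tx":0,"ty":0,"tz":-4,"turn":0,"jaw":-1}]'

```text
time_s: 16.52
position: [0.4962, 0.2102, 0.1643]
tool_rot: [[-0.987, -0.157, 0.025], [-0.157, 0.988, 0.003], [-0.025, -0.001, -1.0]]
ft_force: [-0.3, -0.3, -5.6]
grip_width: 0.046
```

apply_moves --motion '[{"tx":0,"ty":0,"tz":0,"turn":0,"jaw":-1},{"tx":0,"ty":0,"tz":0,"turn":0,"jaw":-1}]'

```text
time_s: 16.68
position: [0.4966, 0.2103, 0.1652]
tool_rot: [[-0.987, -0.157, 0.027], [-0.157, 0.988, 0.004], [-0.027, -0.001, -1.0]]
ft_force: [-1.4, 0.2, -4.4]
grip_width: 0.046
```

apply_moves --motion '[{"tx":0,"ty":0,"tz":-4,"turn":0,"jaw":-1}]'

```text
time_s: 16.77
position: [0.4923, 0.2093, 0.1986]
tool_rot: [[-0.988, -0.157, 0.013], [-0.157, 0.988, 0.001], [-0.013, -0.001, -1.0]]
ft_force: [0.3, 0.2, -5.8]
grip_width: 0.046
```

apply_moves --motion '[{"tx":0,"ty":0,"tz":2,"turn":0,"jaw":-1},{"tx":0,"ty":0,"tz":4,"turn":0,"jaw":-1},{"tx":0,"ty":0,"tz":6,"turn":0,"jaw":-1},{"tx":0,"ty":0,"tz":8,"turn":0,"jaw":-1},{"tx":0,"ty":0,"tz":8,"turn":0,"jaw":-1}]'

```text
time_s: 17.18
position: [0.491, 0.2089, 0.1145]
tool_rot: [[-0.988, -0.157, 0.004], [-0.157, 0.988, -0.0], [-0.004, -0.001, -1.0]]
ft_force: [-1.5, -0.3, -4.9]
grip_width: 0.0458
```

```bash
python3 -c "
from h import *
avg(5)
im,d=get_image('side');W=cloud('side',d);cv2.imwrite('pics/side2.png',cv2.resize(im[130:260,230:400,::-1],None,fx=4,fy=4))
rel(.4997,.2123,.034,99.3)"
```

```text
avg F [-0.25  0.2   3.58] M [-0.0001 -0.0792 -0.0157] sd [0.031 0.039 0.02 ] tilt [0.015 0.001] pos [0.4939 0.2096 0.1198] t 17.4333
t 17.4833 pos [0.4938 0.2095 0.1198] head 99.0 move [-0.5   0.19  8.59] turn -0.3 F [-0.25  0.28 -4.44] M [-0.028 -0.04  -0.027] w 0.0463 q [ 10.  26.  86.  -0.  67. -89.]
```

View pics/side2.png

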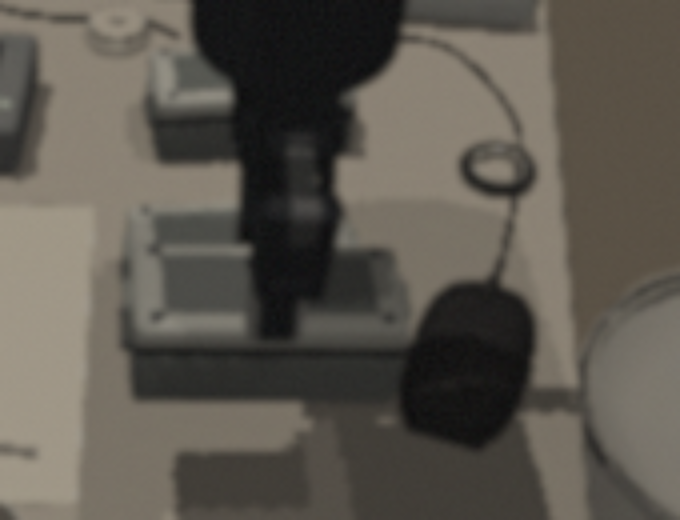

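apply_moves --motion '[{"tx":-0.5,"ty":0.2,"tz":1.5,"turn":0,"jaw":-1},{"tx":-0.5,"ty":0.2,"tz":3.5,"turn":0,"jaw":-1},{"tx":-0.5,"ty":0.2,"tz":5.5,"turn":0,"jaw":-1},{"tx":-0.5,"ty":0.2,"tz":7,"turn":0,"jaw":-1},{"tx":-0.5,"ty":0.2,"tz":7,"turn":0,"jaw":-1}]'

```text
time_s: 17.9
position: [0.4984, 0.2122, 0.048]
tool_rot: [[-0.988, -0.157, 0.011], [-0.157, 0.988, 0.001], [-0.011, -0.001, -1.0]]
ft_force: [-0.5, -0.9, -4.3]
grip_width: 0.0462
```

apply_moves --motion '[{"tx":0,"ty":0,"tz":0,"turn":0,"jaw":-1},{"tx":0,"ty":0,"tz":0,"turn":0,"jaw":-1}]'

```text
time_s: 18.07
position: [0.499, 0.2123, 0.0491]
tool_rot: [[-0.988, -0.157, 0.012], [-0.157, 0.988, 0.001], [-0.012, -0.001, -1.0]]
ft_force: [-0.0, 0.0, -4.8]
grip_width: 0.0458
```

```bash
python3 -c "
from h import *
avg(5);rel(.4997,.2123,.0325,99.3)"
```

```text
avg F [-0.01 -0.05  4.16] M [ 0.0092 -0.0808  0.0164] sd [0.031 0.032 0.045] tilt [0.012 0.001] pos [0.4988 0.2122 0.0488] t 18.3167
t 18.3167 pos [0.4988 0.2122 0.0488] head 99.0 move [-0.07 -0.01  1.63] turn -0.3 F [ 0.18 -0.64 -4.42] M [ 0.037 -0.023 -0.003] w 0.0462 q [ 11.  32.  90.  -0.  57. -88.]
```

apply_moves --motion '[{"tx":-3.5,"ty":0,"tz":-1,"turn":0,"jaw":-1},{"tx":-7,"ty":0,"tz":-1,"turn":0,"jaw":-1},{"tx":-7,"ty":0,"tz":-1,"turn":0,"jaw":-1},{"tx":-7,"ty":0,"tz":-1,"turn":0,"jaw":-1}]'

```text
time_s: 18.65
position: [0.5689, 0.2232, 0.0597]
tool_rot: [[-0.988, -0.156, 0.013], [-0.156, 0.988, 0.001], [-0.013, -0.001, -1.0]]
ft_force: [0.2, -0.8, -4.1]
grip_width: 0.0456
```

```bash
python3 -c "
from h import *
avg(5);avg(5)"
```

```text
avg F [0.27 0.36 4.12] M [0.0181 0.0885 0.0207] sd [0.014 0.043 0.066] tilt [0.011 0.001] pos [0.5669 0.2232 0.0597] t 18.9
avg F [-0.29 -0.2   4.01] M [ 0.011   0.0995 -0.0102] sd [0.018 0.014 0.048] tilt [0.012 0.001] pos [0.5675 0.2232 0.0597] t 19.15
```

apply_moves --motion '[{"tx":3.5,"ty":0,"tz":0,"turn":0,"jaw":-1},{"tx":7,"ty":0,"tz":0,"turn":0,"jaw":-1},{"tx":7,"ty":0,"tz":0,"turn":0,"jaw":-1},{"tx":7,"ty":0,"tz":0,"turn":0,"jaw":-1}]'

```text
time_s: 19.48
position: [0.4968, 0.2122, 0.0591]
tool_rot: [[-0.987, -0.157, 0.011], [-0.157, 0.988, 0.001], [-0.011, -0.001, -1.0]]
ft_force: [0.9, 0.5, -4.1]
grip_width: 0.0459
```

```bash
python3 -c "
from h import *
avg(5);avg(5);rel(.4997,.2123,.0325,99.3)"
```

```text
avg F [ 1.67 -0.07  3.68] M [0.0119 0.1522 0.0073] sd [0.036 0.41  0.037] tilt [0.014 0.001] pos [0.4996 0.2123 0.059 ] t 19.7333
avg F [0.28 0.18 3.95] M [ 0.0037 -0.0614  0.0052] sd [0.007 0.031 0.015] tilt [0.012 0.001] pos [0.4987 0.2123 0.0588] t 19.9833
t 19.9833 pos [0.4987 0.2123 0.0588] head 99.0 move [-0.07 -0.01  2.63] turn -0.3 F [-0.08  0.08 -4.01] M [ 0.    -0.058 -0.017] w 0.0462 q [ 11.  31.  90.  -0.  59. -88.]
```

The rattling case is the left one: after each stroke its pitch moment flips between -0.08 and +0.09 N·m, with a knock. That fits a 0.2 kg ball moved 34 mm to either end. Now I raise it and carry it to the reader.

apply_moves --motion '[{"tx":0,"ty":0,"tz":-2,"turn":0,"jaw":-1},{"tx":0,"ty":0,"tz":-4.5,"turn":0,"jaw":-1},{"tx":0,"ty":0,"tz":-7,"turn":0,"jaw":-1},{"tx":0,"ty":0,"tz":-9,"turn":0,"jaw":-1},{"tx":0,"ty":0,"tz":-9,"turn":0,"jaw":-1}]'

```text
time_s: 20.4
position: [0.4994, 0.2126, 0.1526]
tool_rot: [[-0.987, -0.157, 0.02], [-0.157, 0.988, 0.002], [-0.02, -0.001, -1.0]]
ft_force: [0.4, -0.5, -3.8]
grip_width: 0.0461
```

apply_moves --motion '[{"tx":-0.5,"ty":-1,"tz":0,"turn":0,"jaw":-1},{"tx":-1.5,"ty":-3,"tz":0,"turn":0,"jaw":-1},{"tx":-2.5,"ty":-5,"tz":0,"turn":0,"jaw":-1},{"tx":-3.5,"ty":-7,"tz":0,"turn":0,"jaw":-1},{"tx":-4.5,"ty":-9,"tz":0,"turn":0,"jaw":-1}]'

```text
time_s: 20.82
position: [0.5582, 0.1291, 0.1516]
tool_rot: [[-0.987, -0.157, 0.017], [-0.157, 0.988, 0.002], [-0.017, -0.001, -1.0]]
ft_force: [-0.2, -0.4, -4.4]
grip_width: 0.0461
```

apply_moves --motion '[{"tx":-1,"ty":-2,"tz":0,"turn":0,"jaw":-1},{"tx":-2,"ty":-4,"tz":0,"turn":0,"jaw":-1},{"tx":-3,"ty":-6,"tz":0,"turn":0,"jaw":-1},{"tx":-4,"ty":-8,"tz":0,"turn":0,"jaw":-1},{"tx":-5,"ty":-10,"tz":0,"turn":0,"jaw":-1}]'

```text
time_s: 21.23
position: [0.6235, 0.0362, 0.1502]
tool_rot: [[-0.988, -0.156, 0.014], [-0.156, 0.988, 0.002], [-0.014, 0.0, -1.0]]
ft_force: [-0.3, 0.1, -3.8]
grip_width: 0.0464
```

```bash
python3 -c "
from h import *
st();rel(.676,-.034,.14,99)"
```

```text
t 21.23 pos [0.6235 0.0362 0.1502] tilt [0.014 0.002] Ftool [0.37 0.1  3.78] Mtool [ 0.012 -0.042  0.044] w 0.0464
t 21.2333 pos [0.6235 0.0362 0.1502] head 99.0 move [-4.07 -7.76  1.08] turn -0.0 F [-0.33  0.05 -3.78] M [-0.005 -0.043 -0.045] w 0.0464 q [  -8.   32.   69.    0.   78. -107.]
```

apply_moves --motion '[{"tx":-1,"ty":-2,"tz":0.2,"turn":0,"jaw":-1},{"tx":-2,"ty":-4,"tz":0.5,"turn":0,"jaw":-1},{"tx":-3,"ty":-6,"tz":0.8,"turn":0,"jaw":-1},{"tx":-4.1,"ty":-7.8,"tz":1,"turn":0,"jaw":-1},{"tx":-4.1,"ty":-7.8,"tz":1,"turn":0,"jaw":-1}]'

```text
time_s: 21.65
position: [0.6775, -0.0387, 0.1372]
tool_rot: [[-0.988, -0.153, 0.011], [-0.153, 0.988, 0.002], [-0.011, -0.0, -1.0]]
ft_force: [-0.3, 0.8, -4.6]
grip_width: 0.0464
```

apply_moves --motion '[{"tx":0,"ty":0,"tz":0,"turn":0,"jaw":-1},{"tx":0,"ty":0,"tz":0,"turn":0,"jaw":-1},{"tx":0,"ty":0,"tz":0,"turn":0,"jaw":-1},{"tx":0,"ty":0,"tz":0,"turn":0,"jaw":-1},{"tx":0,"ty":0,"tz":0,"turn":0,"jaw":-1}]'

```text
time_s: 22.07
position: [0.6773, -0.0381, 0.1373]
tool_rot: [[-0.988, -0.154, 0.011], [-0.154, 0.988, 0.002], [-0.011, 0.0, -1.0]]
ft_force: [-0.8, -1.1, -4.0]
grip_width: 0.0462
```

```bash
python3 -c "
from h import *
avg(4);rel(.676,-.034,.14,99)
im,d=get_image('side');cv2.imwrite('pics/side3.png',cv2.resize(im[:,:,::-1],(800,600)))
blobs('side',d,.03,.06,300);W=cloud('side',d)
m=(W[...,2]>.08)&(W[...,2]<.16)&(abs(W[...,0]-.676)<.075)&(abs(W[...,1]+.034)<.06);P=W[m];v,u=np.nonzero(m);print(P.min(0),P.max(0),u.min(),u.max(),v.min(),v.max())
# near long face: bottom edge z along x
f=P[(P[:,1]>-.02)]
for x in np.arange(.615,.74,.02):
    k=f[abs(f[:,0]-x)<.01]
    if len(k)>5: print(round(x,3),'z',np.percentile(k[:,2],[2,98]).round(4))
q=telemetry.observe();print(np.abs(q['qvel']).max())"
```

```text
avg F [0.11 0.12 3.61] M [ 0.0036 -0.0624  0.0166] sd [0.026 0.015 0.013] tilt [0.012 0.002] pos [ 0.6775 -0.0384  0.1375] t 22.2667
t 22.2667 pos [ 0.6775 -0.0384  0.1375] head 98.8 move [ 0.08  0.45 -0.26] turn -0.2 F [-0.05 -0.63 -3.33] M [-0.026 -0.084 -0.008] w 0.0462 q [ -13.   38.   60.    0.   81. -112.]
side [30. 52.] 485 ctr 1340 -421 size [182.  54.] long axis deg 19.4 z 0.0464
side [176.  60.] 509 ctr 889 -428 size [ 12. 169.] long axis deg 179.3 z 0.0452
side [376.  72.] 2079 ctr 317 -427 size [ 20. 584.] long axis deg 180.0 z 0.045
side [ 92. 101.] 1396 ctr 1032 -183 size [323. 157.] long axis deg 30.3 z 0.0451
side [338. 105.] 2160 ctr 418 -264 size [203. 130.] long axis deg 88.5 z 0.0391
side [220. 151.] 928 ctr 677 -33 size [80. 93.] long axis deg 92.6 z 0.0371
side [293. 151.] 939 ctr 515 -47 size [116.  52.] long axis deg 12.4 z 0.0435
side [ 95. 189.] 302 ctr 898 130 size [65. 66.] long axis deg 112.8 z 0.0353
side [290. 191.] 1230 ctr 511 86 size [115.  53.] long axis deg 11.4 z 0.044
[ 0.61855044 -0.06881943  0.10308491] [ 7.35079958e-01 -4.04302283e-05  1.59961634e-01] 189 245 94 128
0.615 z [0.1099 0.1471]
0.635 z [0.1085 0.1488]
0.655 z [0.1083 0.1563]
0.675 z [0.1094 0.1594]
0.695 z [0.1092 0.1527]
0.715 z [0.1094 0.1534]
0.735 z [0.1102 0.1526]
0.1173591452979606
```

View pics/side3.png

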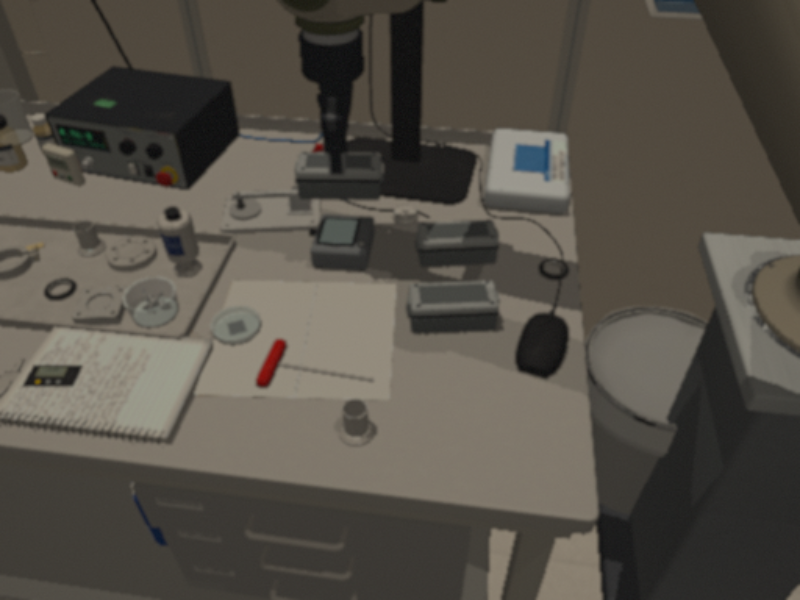

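The picture shows the held case above the reader at about (340,172), level. The two quiet cases have not moved, at (457,240) and (452,303), so I'm handing in.

```bash
python3 -c "
from rig import close_job
print(close_job())"
```

```text
the job is handed in; nothing more can be done
None
```

The rattling case is the left one of the row (largest y). I handed the job in with it held still and level above the middle of the reader's window. The clock read about 22 s, against the 72 s limit.

- **Which case rattles:** After strokes along its length, its pitch moment flipped between about -0.08 and +0.09 N·m, with a visible knock. That fits the 0.2 kg ball rolling 34 mm to either end. Single readings early on were too noisy and disagreed, so I repeated gentler strokes with averaged readings.
- **Quiet cases:** I did not lift or shake the other two, because the left case's result was clear. In the last side view they stand flat within about 1 mm of where they were first measured.
- **Final position:** The tool is at (0.677, -0.038), about 4 mm from the reader's centre. The case's underside is about 70 mm above the window. The tool tilt is about 0.7°, and the case's lower edge measures level to within 2 mm. The last joint speed reading was at most 0.12°/s.
- **Mishap:** Fast back-and-forth shaking tilted the tool by up to about 9° while it held the case. I levelled it again before the gentle strokes that gave the result.

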